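# Hold a stepped shaft down in the V-blocks

### The job

Lay the loose stepped steel shaft in the pair of V-blocks on the bench, with its narrow end in the notch of the fixture's end plate, so that it beds fully on both sloping sides of the Vs. Then press it firmly down into the Vs with the fingers (a push of about 10 N), and finish while still holding it pressed there: do not let go or back off. Leave the bearing, the tape measure and the chisel where they are.

Things in the scene. Friction and masses are not known exactly. Their poses are not given: they have to be found in the camera images.
- shaft_center (a point): Stepped shaft of bare steel, loose, lying on the bench, about 0.25 kg: a thick part 32 mm in diameter and 124 mm long, then at one end a narrow journal 18 mm in diameter and 30 mm long. This point is on the shaft's axis, at the middle of the thick part (16 mm above the bench while it lies there). Its y axis runs along the shaft, towards the narrow end; the shaft may roll about it.
- journal_tip (a point): Tip of the shaft's narrow journal, on the axis, 92 mm from shaft_center along its +y.
- plain_end (a point): Face of the shaft's other, thick end, on the axis, 62 mm from shaft_center along its -y.
- fixture: V-block fixture of steel, fixed to the bench: a base plate 96 mm (x) by 190 mm (y), 12 mm thick, with two equal V-blocks and an end plate at its +y end. Origin on the bench below the middle between the V-blocks, z up. The Vs run along its y axis. Between the blocks is a free gap 64 mm long above the base plate, where fingers can reach down round the shaft.
- v_block (a point): Middle of the top of the V-block next to the end plate, 44 mm along fixture +y from the fixture's origin, 48 mm up; the other block is its mirror image at y = -44 mm. Each block is 70 mm wide in x and 24 mm in y, with an open-topped 90 degree V at x = 0, 37 mm wide at the top.
- notch (a point): Middle of the bottom of the notch in the end plate, 75 mm along fixture +y, 36 mm up. The plate is 70 mm wide and 10 mm thick (y = 70 to 80 mm), its top 62 mm up; the notch is 26 mm wide and open at the top: the journal fits in it, the thick part does not.
- v_seat (a point): Point of the fixture, 52 mm above its origin, where shaft_center lies when the shaft is well seated; along y it may stand from 10 mm less to 8 mm more (shoulder against the end plate). Axes as the fixture's.
- flank_near: The sloping sides of both Vs on the fixture's -x side (part of the fixture, same origin and axes).
- flank_far: The sloping sides of both Vs on the fixture's +x side (part of the fixture, same origin and axes).
- bearing: Ball bearing, 52 mm across, 15 mm high, lying flat; bystander. Origin at the centre of its underside.
- measure: Tape measure, 32 x 81 x 64 mm, standing; bystander. Origin at the centre of its underside.
- chisel: Cold chisel, 173 mm long, lying; bystander. Origin at the centre of its underside.

How it is judged:
By the outcome, as a careful person would: the job done as asked, in the order asked, and still so for the second after the job is handed in, while the arm keeps its last pose, push and grip.
It also fails if it takes over 42 s, if anything falls off the work surface, if the arm or the gripper's body presses on something with over 40 N, if the wrist force passes 120 N, or if a joint passes its speed limit or range.

### The arm

A 6-joint arm with a two-finger parallel gripper is mounted at the origin on a cart in front of the work surface, level with it; the furniture and walls round the work are solid. World frame = base frame: x ahead of the robot, y to its left, z up, the work surface at z = 0. Lengths are in mm, angles in degrees, forces in N, time in s.
With the tool pointing down it reaches from about 350 to 850 mm from the base axis. Payload 8.1 kg.
Tool frame: the origin (TCP) lies midway between the tips of the shut fingers; the grasp point (between the pads) lies 19 mm behind it; z points along the fingers, y is the direction in which the jaws open and shut (so a half turn about z gives the same grasp; the last joint's range is limited). The gripper opens to 85 mm and grips with 20 to 120 N. Pads are 22 mm wide; open, the fingers measure 114 mm over their backs; the gripper's body (76 mm by 85 mm) begins 54 mm behind the grasp point. The pads swing forward as they close: fully open they stand 13 mm farther back than shut.
Start: joints at [60.653, 7.471, 85.268, -0, 87.261, -4.893], TCP at [248.356, 546.191, 231.292] pointing down, gripper open.
Joint ranges: [-169.43, 169.43], [-51.17, 129.36], [1.28, 143.12], [-76.62, 256.62], [0, 156.53], [-152.29, 152.29]. Speed limits (degrees/s): [136.94, 136.94, 159.86, 180, 180, 180].

### API

Orientations are given as [roll, pitch, yaw] about the fixed x, y, z axes, in that order (R = Rz(yaw) Ry(pitch) Rx(roll)).
In Python, from bench import r gives the robot as it stands.
- The arm moves only by the shell command python3 -m jog 'ROWS' [FORCE]. ROWS is JSON, a list of rows, each a list of 5 numbers: the shift along the tool's x, y, z in m, then the turn about the tool's z in rad, then the opening, from 0 (shut) to 1 (fully open). A call has 1 to 20 rows; each row is the pose to reach, as a shift and turn from the pose measured when the call began, along the tool's axes at that moment; what a row does not reach only later rows make up. A row lasts 1/10 s, in which the tool goes at most 50 mm and 8.59 degrees, less where a joint would pass 70% of its speed; a pose out of reach is approached as far as the arm can. A call with a gripper value outside its range is refused whole. The fingers move at their own pace and stop on an object; FORCE is the grip in N (left out, the last holds). Time passes only in rows, so rows that repeat a pose let the fingers close. It gives the time, the measured TCP pose, the force and the opening at its end, in the units of the state.
- r.sense(): the state, without advancing time (a new reading comes with each control period).
- r.snapshot(name): name is "side" or "top"; returns a dict with "pixels" (400x640x3 uint8, red, green, blue), "K" (3x3 intrinsics, pixels), "R" (3x3) and "t" (3): a world point X has camera coordinates R X + t. Camera axes: x right, y down, z forward; pixel columns grow to the right and rows downward; lengths in mm; the calibration is good to about 2 mm. A picture is of the moment at which its call begins. There is no depth.
- r.hand_in(): hands the job in, once; it reports no verdict.
The state is a dict: "time": time; "joint_pos": joint angles; "qd": joint speeds; "joint_efforts": joint torques, N m; "tool_pos": TCP position; "tcp_rot": TCP orientation; "ft_force": force on the tool from outside, world axes, zero at the start; "wrist_torque": the same for the moment, N m; "finger_gap": finger opening in mm.
Only numpy, scipy, OpenCV 4.12 (cv2) and the standard library are available. Lean on these libraries where they do the work, as an engineer would, in place of code of your own. Each camera call takes 0.05 s, during which the arm holds its last target.

## Working session

There is one attempt and no reset: what is moved stays moved. The work goes in short steps, Python scripts to look and compute and a shell command to move; the robot and the scene stay as the last step left them, time stands still between calls to the robot, and variables do not carry over. Pictures are saved under pics/ and viewed, and the job is handed in when it is done.

```bash
ls; mkdir -p pics; python3 - <<'E'
from bench import r
import cv2,json
print(r.sense())
for n in("side","top"):
    s=r.snapshot(n); cv2.imwrite(f"pics/{n}0.png",s["pixels"][:,:,::-1]); print(n,s["K"],s["R"],s["t"])
E
```

```text
pics
{'time': 0.0, 'joint_pos': array([ 6.06532696e+01,  7.51380366e+00,  8.53283465e+01,  3.20572163e-04,
        8.72615322e+01, -4.89112538e+00]), 'qd': array([ 0.05835939, -0.05278668,  0.03372137, -0.07219551,  0.03004457,
        0.04606062]), 'joint_efforts': array([-1.16358565e-04, -5.69381297e+01, -5.00561714e+01, -2.61165369e-04,
        1.43911593e-02,  1.56897352e-05]), 'tool_pos': array([248.08695423, 545.71613128, 230.26696792]), 'tcp_rot': array([-1.79896723e+02, -9.15923106e-03,  1.55544371e+02]), 'ft_force': array([ 0.12697018, -0.04491309, -0.26219819]), 'wrist_torque': array([ 0.01352276,  0.00013422, -0.05751618]), 'finger_gap': 85.46880795570239}
side [[509.0982338    0.         321.80761887]
 [  0.         509.0982338  196.0296231 ]
 [  0.           0.           1.        ]] [[-0.99982406  0.0114231   0.01487854]
 [-0.00838788  0.43720309 -0.89932369]
 [-0.01677801 -0.89929026 -0.43703036]] [ 526.13062357   21.55139214 1097.53391495]
top [[462.54418872   0.         324.50414171]
 [  0.         462.54418872 197.64125244]
 [  0.           0.           1.        ]] [[-0.01455229 -0.99989007  0.00284188]
 [-0.99462196  0.01418402 -0.10259614]
 [ 0.10254455 -0.0043196  -0.99471903]] [ 89.81154796 551.71448437 870.27323781]
```

View pics/side0.png

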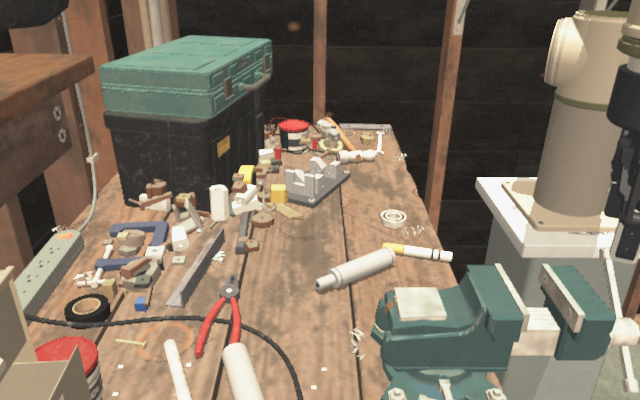

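View pics/top0.png

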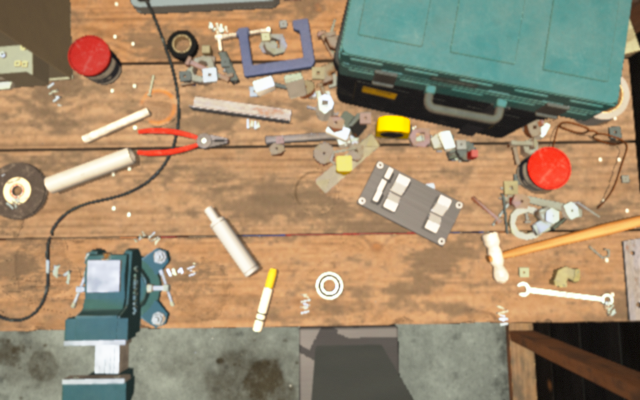

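The side view shows the shaft at about (355,270), with its journal at (322,284), and the fixture at (315,180). In the top view the shaft runs from its tip at (210,210) to (252,270). The fixture is centred near (410,203) with its end plate towards (380,190), and the chisel (265,300) and bearing (329,286) are both close to the shaft. I'll zoom in to measure.

```bash
python3 - <<'E'
import cv2
t=cv2.imread("pics/top0.png"); s=cv2.imread("pics/side0.png")
def crop(im,x,y,w,h,k,n): cv2.imwrite(n,cv2.resize(im[y:y+h,x:x+w],None,fx=k,fy=k,interpolation=cv2.INTER_CUBIC))
crop(t,190,195,100,75+15,8,"pics/t_sh.png".replace("pics/","pics/")) if 0 else crop(t,195,198,75,85,7,"pics/t_sh.png")
crop(t,350,155,120,95,6,"pics/t_fx.png")
crop(s,305,235,150,65,5,"pics/s_sh.png")
crop(s,265,145,95,65,8,"pics/s_fx.png")
E
```

```text
(no output)
```

View pics/t_sh.png

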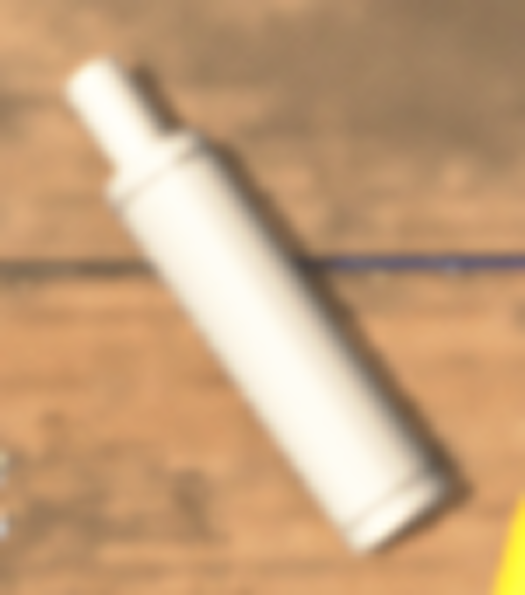

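View pics/t_fx.png

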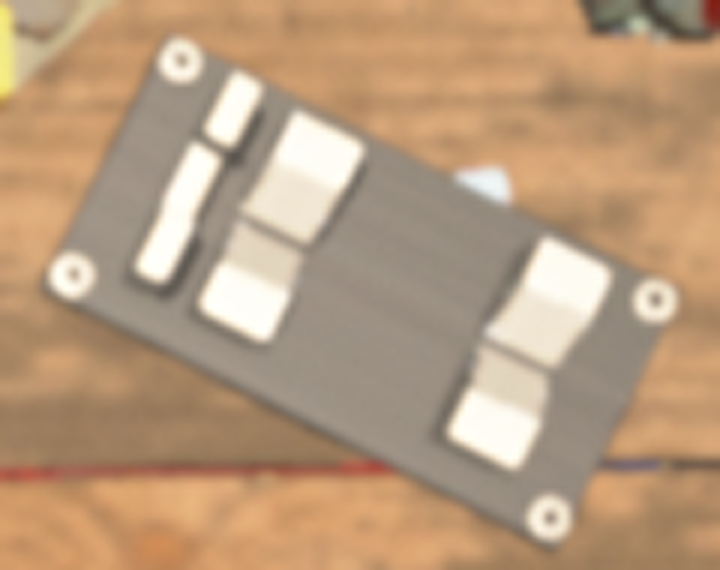

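View pics/s_sh.png

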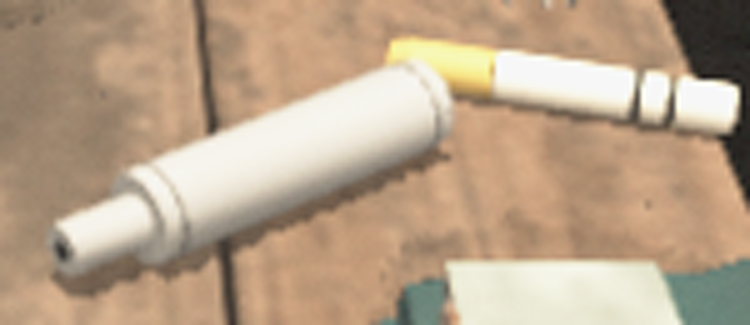

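View pics/s_fx.png

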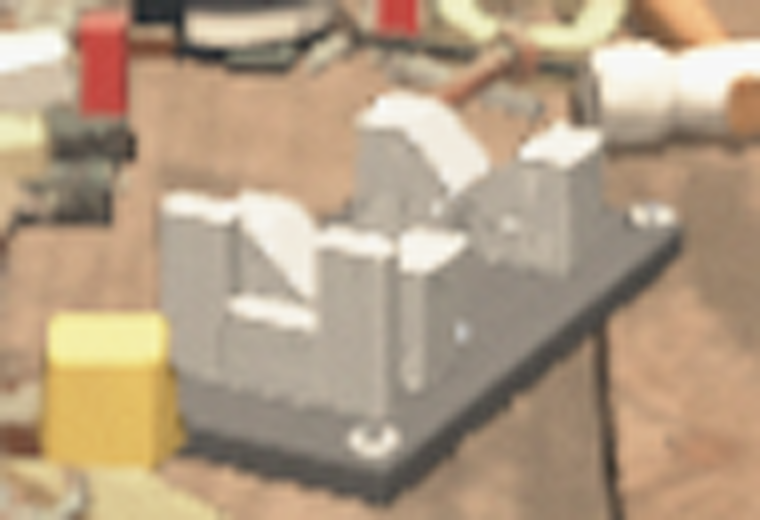

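```bash
cat > h.py <<'E'
import numpy as np,cv2
from bench import r
from scipy.optimize import least_squares,minimize
S={}
def snap(n): S[n]=r.snapshot(n); return S[n]
def proj(s,X):
    X=np.atleast_2d(X); c=X@np.array(s["R"]).T+np.array(s["t"]); p=c@np.array(s["K"]).T
    return p[:,:2]/p[:,2:]
def fx(p,L):
    a=np.radians(p[2]); L=np.atleast_2d(np.array(L,float))
    Rz=np.array([[np.cos(a),-np.sin(a),0],[np.sin(a),np.cos(a),0],[0,0,1]])
    return L@Rz.T+np.array([p[0],p[1],p[3] if len(p)>3 else 0])
def cyl(rad,y0,y1):
    t=np.linspace(0,2*np.pi,48); return np.array([[rad*np.cos(a),y,rad*np.sin(a)] for y in(y0,y1) for a in t])
THICK=cyl(16,-62,62); JRN=cyl(9,62,92)
def sil(s,p,k=4,box=None,shape=(400,640)):
    m=np.zeros((shape[0]*k,shape[1]*k),np.uint8)
    for c in(THICK,JRN):
        q=(proj(s,fx(p,c))+.5)*k
        cv2.fillConvexPoly(m,cv2.convexHull(q.astype(np.float32)).astype(np.int32),255)
    return m
E
cat > m0.py <<'E'
from h import *
T=snap("top");D=snap("side")
for s in(T,D): print("cam",-np.array(s["R"]).T@np.array(s["t"]))
pt=[((35,56,48),(293,110)),((35,32,48),(365,152)),((-35,56,48),(198,303)),((-35,32,48),(268,343)),((35,-32,48),(543,236)),((35,-56,48),(612,275)),((-35,-32,48),(447,430)),((-35,-56,48),(518,470)),
((35,80,62),(237,70)),((35,70,62),(263,82)),((-35,80,62),(133,272)),((-35,70,62),(163,288)),((48,95,12),(168,38)),((-48,95,12),(45,285)),((-48,-95,12),(552,545)),((48,-95,12),(677,290))]
ps=[((35,80,62),(162,205)),((-35,80,62),(388,250)),((13,80,36),(230,310)),((-13,80,36),(318,325)),((-48,95,12),(382,468)),((-48,-95,12),(682,232))]
uv=lambda P,o,k:(np.array([q for _,q in P])+.5)/k-.5+np.array(o)
A=uv(pt,(350,155),6);B=uv(ps,(265,145),8)
def res(p,w=(1,1)):
    return np.r_[w[0]*(proj(T,fx(p,[l for l,_ in pt]))-A).ravel(),w[1]*(proj(D,fx(p,[l for l,_ in ps]))-B).ravel()]
for w in((1,1),(1,0),(0,1)):
    o=least_squares(res,[450,-100,-26],args=(w,)); print("fixture",w,o.x.round(2)); 
    if w==(1,1): F=o.x; e=res(F).reshape(-1,2); print(e.round(1).tolist())
# shaft
def obs(s,box,thr):
    im=s["pixels"]; hsv=cv2.cvtColor(im,cv2.COLOR_RGB2HSV)
    m=np.zeros(im.shape[:2],np.uint8); x,y,X,Y=box
    m[y:Y,x:X]=((hsv[y:Y,x:X,1]<thr[0])&(hsv[y:Y,x:X,2]>thr[1]))*255
    n,l,st,_=cv2.connectedComponentsWithStats(m); b=1+np.argmax(st[1:,4]); return ((l==b)*255).astype(np.uint8)
mt=obs(T,(195,198,262,280),(70,140)); md=obs(D,(310,240,398,297),(60,110))
print((mt>0).sum(),(md>0).sum())
def small(s,p): return cv2.resize(sil(s,p),(640,400),interpolation=cv2.INTER_AREA).astype(float)/255
def cost(p,w): 
    p=[p[0],p[1],p[2],16]
    return w[0]*np.abs(small(T,p)-mt/255.).sum()+w[1]*np.abs(small(D,p)-md/255.).sum()
for w in((1,1),(1,0),(0,1)):
    o=minimize(cost,[470,280,35],args=(w,),method="Nelder-Mead",options=dict(initial_simplex=[[470,290,30],[500,290,30],[470,320,30],[470,290,45]],xatol=.05,fatol=.05,maxiter=400)); print("shaft",w,o.x.round(2),o.fun)
    if w==(1,1): P=[*o.x,16]
out=[]
for s,m,box,k in((T,mt,(195,155,275,100+30),3),):pass
for s,n in((T,"top"),(D,"side")):
    k=4; im=cv2.resize(s["pixels"][:,:,::-1],None,fx=k,fy=k,interpolation=cv2.INTER_CUBIC)
    c,_=cv2.findContours(sil(s,P),cv2.RETR_EXTERNAL,cv2.CHAIN_APPROX_NONE); cv2.drawContours(im,c,-1,(0,0,255),1)
    for L in[l for l,_ in pt]+[l for l,_ in ps]+[(0,-44,48-18.5),(0,75,36)]:
        q=(proj(s,fx(F,L))[0]+.5)*k; cv2.circle(im,(int(q[0]),int(q[1])),3,(0,255,0),1)
    if n=="top": a=im[195*k:285*k,195*k:270*k]; b=im[155*k:245*k,350*k:470*k]
    else: a=im[235*k:300*k,305*k:405*k]; b=im[145*k:210*k,265*k:360*k]
    h=max(a.shape[0],b.shape[0]); pad=lambda z:cv2.copyMakeBorder(z,0,h-z.shape[0],0,0,0)
    cv2.imwrite(f"pics/ov_{n}.png",np.hstack([pad(a),pad(b)]))
E
python3 m0.py
```

```text
cam [460.81252802  85.73537855 922.02589646]
cam [544.63325857 971.56917697 491.20926094]
fixture (1, 1) [539.53 -91.93 -27.95]
[[-0.6, -0.1], [-1.3, -1.5], [-1.0, 0.2], [-1.4, -0.7], [-0.8, -0.3], [-0.9, -1.1], [-0.8, 0.2], [-1.2, -0.7], [-1.5, -0.4], [-1.1, 0.0], [-0.8, -1.1], [-1.0, -1.4], [2.7, 0.1], [1.6, 1.6], [3.8, 2.4], [3.9, 1.4], [-0.8, -0.1], [-0.3, 0.7], [-0.3, -0.2], [-0.8, 0.4], [2.3, -1.1], [2.0, -2.6]]
fixture (1, 0) [539.34 -92.03 -27.9 ]
fixture (0, 1) [540.48 -90.22 -27.67]
1148 1518
shaft (1, 1) [462.21 259.74 -55.08] 184.64313725490194
shaft (1, 0) [484.63 275.82 125.9 ] 255.7098039215686
shaft (0, 1) [462.75 259.91 -54.82] 72.18039215686275
```

```bash
sed -i 's/^,*((35,80,62),(237/((35,80,62),(237/; s/,((48,95,12),(168,38)).*(677,290))\]/]/; s/,((-48,95,12),(382,468)),((-48,-95,12),(682,232))\]/]/; s/\[\[470,290,30\],\[500,290,30\],\[470,320,30\],\[470,290,45\]\]/[[462,260,-55],[472,260,-55],[462,270,-55],[462,260,-48]]/' m0.py; python3 m0.py
```

```text
cam [460.81252802  85.73537855 922.02589646]
cam [544.63325857 971.56917697 491.20926094]
fixture (1, 1) [538.42 -93.8  -27.92]
[[0.4, 0.4], [-0.3, -0.9], [-0.0, 0.8], [-0.3, -0.2], [0.2, 0.3], [0.1, -0.5], [0.2, 0.7], [-0.2, -0.1], [-0.5, 0.2], [-0.1, 0.6], [0.3, -0.5], [0.0, -0.8], [-0.2, -0.4], [0.2, 0.3], [0.3, -0.5], [-0.2, 0.1]]
fixture (1, 0) [538.41 -93.83 -27.94]
fixture (0, 1) [539.54 -93.72 -27.02]
1146 1522
shaft (1, 1) [462.18 259.42 -54.65] 178.2901960784314
shaft (1, 0) [461.26 259.75 -55.1 ] 102.54117647058823
shaft (0, 1) [462.74 259.51 -54.63] 68.72156862745098
```

View pics/ov_top.png

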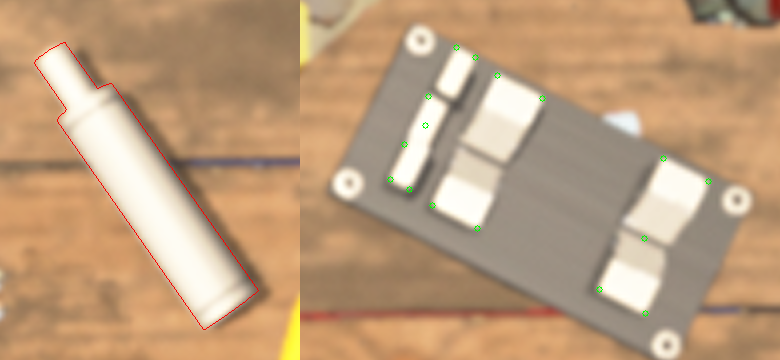

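View pics/ov_side.png

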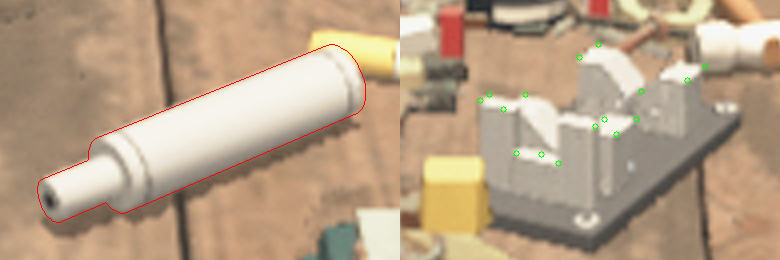

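```bash
cat > go.py <<'E'
import sys,numpy as np
from scipy.spatial.transform import Rotation as Ro
from bench import r
s=r.sense(); R=Ro.from_euler('xyz',s["tcp_rot"],degrees=True).as_matrix()
def fix(): 
    a=np.radians(-27.9); return np.array([538.4,-93.8]),np.array([np.cos(a),np.sin(a)]),np.array([-np.sin(a),np.cos(a)])
np.set_printoptions(suppress=True,precision=2)
print("t",s["time"],"tcp",s["tool_pos"],s["tcp_rot"],"F",s["ft_force"],"M",s["wrist_torque"],"gap",s["finger_gap"],"q",s["joint_pos"])
o,ex,ey=fix(); d=s["tool_pos"][:2]-o; f=s["ft_force"][:2]
print("in fixture x,y",d@ex,d@ey,"F fix",f@ex,f@ey)
if len(sys.argv)>1:
    x,y,z,psi=map(float,sys.argv[1:5]); d=np.array([x,y,z])-s["tool_pos"]
    dpsi=(psi-s["tcp_rot"][2]+180)%360-180
    print("shift m",(R.T@d/1000).round(4),"turn rad (tool z)",round(-np.radians(dpsi),3))
E
python3 go.py 462 259.5 120 35.1
```

```text
t 0.3 tcp [248.29 546.02 230.91] [-179.96   -0.    155.54] F [ 0.37  0.34 -0.35] M [0.   0.03 0.03] gap 85.33826277980798 q [60.65  7.49 85.29 -0.   87.26 -4.89]
in fixture x,y -555.7843779976312 429.70216175042157 F fix 0.17355191611058843 0.471428979428446
shift m [-0.31 -0.17  0.11] turn rad (tool z) 2.102
```

```bash
python3 -m jog '[[-0.02,-0.01,0,0.14,1],[-0.04,-0.02,0,0.28,1],[-0.06,-0.03,0,0.42,1],[-0.08,-0.045,0,0.56,1],[-0.1,-0.055,0,0.7,1],[-0.125,-0.07,0.01,0.84,1],[-0.15,-0.08,0.02,0.98,1],[-0.17,-0.095,0.03,1.12,1],[-0.19,-0.105,0.04,1.26,1],[-0.21,-0.115,0.05,1.4,1],[-0.23,-0.125,0.06,1.54,1],[-0.25,-0.135,0.075,1.68,1],[-0.27,-0.148,0.09,1.82,1],[-0.29,-0.16,0.1,1.96,1],[-0.31,-0.17,0.11,2.1,1],[-0.31,-0.17,0.11,2.102,1],[-0.31,-0.17,0.11,2.102,1]]'; python3 go.py 462 259.5 60 35.1
python3 - <<'E'
from h import *
for n in("top","side"): cv2.imwrite(f"pics/{n}1.png",snap(n)["pixels"][:,:,::-1])
E
```

```text
time: 2.0
tool_pos: [459.9, 262.7, 120.9]
tcp_rot: [-180.0, 0.1, 35.2]
ft_force: [-1.0, 0.3, -0.6]
finger_gap: 85.6
t 2.0 tcp [459.92 262.66 120.85] [-179.99    0.07   35.17] F [-1.03  0.34 -0.59] M [-0.03  0.03 -0.02] gap 85.62013364693667 q [ 24.19   1.32 103.54  -0.    75.21  79.02]
in fixture x,y -236.15086377971477 278.3040514295129 F fix -1.071098355376036 -0.18445610858509015
shift m [-0.    0.    0.06] turn rad (tool z) 0.001
```

View pics/top1.png

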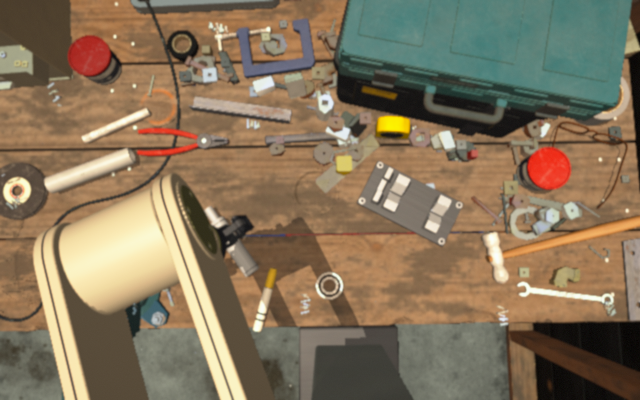

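View pics/side1.png

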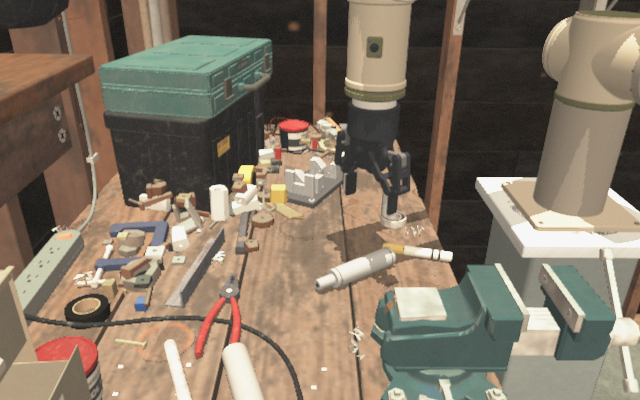

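The open gripper is above the shaft, with the jaws across it, and the bearing and chisel are clear. I'll lower it.

```bash
sed -i 's/(R.T@d\/1000).round(4)/(R.T@d\/1000).round(4).tolist()/' go.py; python3 -m jog '[[0,0.004,0.02,0,1],[0,0.004,0.045,0,1],[0,0.004,0.07,0,1],[0,0.004,0.09,0,1],[0,0.004,0.105,0,1],[0,0.004,0.115,0,1],[0,0.004,0.117,0,1],[0,0.004,0.117,0,1]]'; python3 go.py 462 259.5 3 35.1
```

```text
time: 2.9
tool_pos: [462.5, 260.6, 4.9]
tcp_rot: [180.0, -0.0, 35.3]
ft_force: [-0.2, -1.9, 0.4]
finger_gap: 85.2
t 2.9 tcp [462.46 260.6    4.9 ] [179.99  -0.02  35.28] F [-0.15 -1.91  0.38] M [ 0.02  0.05 -0.04] gap 85.22751558696697 q [ 23.87  10.4  107.26  -0.    62.32  78.59]
in fixture x,y -232.94799642761168 277.6761910477368 F fix 0.7583026833842651 -1.7614270777418366
shift m [-0.001, 0.0006, 0.0019] turn rad (tool z) 0.003
```

```bash
python3 -m jog '[[-0.001,0.0005,0.001,0.003,1],[-0.001,0.0005,0.0015,0.003,0.6],[-0.001,0.0005,0.0015,0.003,0.3],[-0.001,0.0005,0.0015,0.003,0.1],[-0.001,0.0005,0.0015,0.003,0],[-0.001,0.0005,0.0015,0.003,0],[-0.001,0.0005,0.0015,0.003,0],[-0.001,0.0005,0.0015,0.003,0],[-0.001,0.0005,0.0015,0.003,0],[-0.001,0.0005,0.0015,0.003,0],[-0.001,0.0005,0.0015,0.003,0],[-0.001,0.0005,0.0015,0.003,0]]' 60; python3 go.py 462 259.5 3 35.1
```

```text
time: 4.1
tool_pos: [462.3, 259.8, 4.0]
tcp_rot: [180.0, -0.1, 35.1]
ft_force: [-2.1, -0.5, 5.3]
finger_gap: 30.3
t 4.1 tcp [462.31 259.77   3.99] [179.99  -0.06  35.11] F [-2.12 -0.45  5.29] M [-0.15  0.31  0.03] gap 30.276307588508715 q [ 23.79  10.37 107.4   -0.    62.16  78.69]
in fixture x,y -232.69330557589302 276.86555145306164 F fix -1.6585601211755163 -1.3911904955416472
shift m [-0.0004, 0.0, 0.001] turn rad (tool z) 0.0
```

```bash
python3 -m jog '[[0,0,-0.005,0,0],[0,0,-0.02,0,0],[0,0,-0.04,0,0],[0,0,-0.06,0,0],[0,0,-0.06,0,0],[0,0,-0.06,0,0],[0,0,-0.06,0,0]]' 60; python3 go.py 462 259.5 3 35.1
python3 - <<'E'
from h import *
for n in("top","side"): cv2.imwrite(f"pics/{n}2.png",snap(n)["pixels"][:,:,::-1])
im=cv2.imread("pics/side2.png")[170:310,290:450]; cv2.imwrite("pics/side2c.png",cv2.resize(im,None,fx=4,fy=4,interpolation=cv2.INTER_CUBIC))
E
```

```text
time: 4.8
tool_pos: [461.4, 259.4, 62.9]
tcp_rot: [-180.0, 0.0, 35.1]
ft_force: [-0.2, 0.3, -1.9]
finger_gap: 30.3
t 4.8 tcp [461.42 259.38  62.93] [-180.      0.03   35.11] F [-0.16  0.27 -1.87] M [-0.01  0.06 -0.02] gap 30.291832302693283 q [ 23.79   5.22 106.02  -0.01  68.79  78.69]
in fixture x,y -233.29272437566698 276.11180632355604 F fix -0.2691269471313912 0.16208713863629068
shift m [0.0006, 0.0002, 0.0599] turn rad (tool z) 0.0
```

View pics/side2c.png

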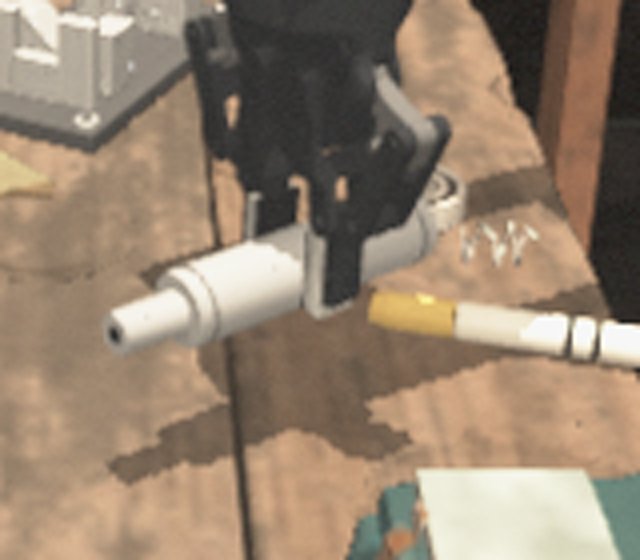

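The shaft is gripped at mid-length and hangs level; the chisel and bearing haven't moved. Next I'll carry it above the fixture.

```bash
python3 go.py 537.9 -94.7 130 62.1
```

```text
t 4.9 tcp [461.24 259.3   62.65] [-179.99    0.07   35.11] F [ 0.    0.03 -2.21] M [-0.01  0.04 -0.02] gap 29.819950225441286 q [ 23.79   5.25 106.03  -0.    68.79  78.69]
in fixture x,y -233.41602438541372 275.9567676325696 F fix -0.010730674380047208 0.02584482311622426
shift m [-0.141, 0.3337, -0.0672] turn rad (tool z) -0.471
```

```bash
python3 -m jog '[[0,0,-0.02,0,0],[0,0,-0.045,0,0],[-0.005,0.01,-0.067,0,0],[-0.012,0.03,-0.067,-0.04,0],[-0.024,0.06,-0.067,-0.08,0],[-0.036,0.09,-0.067,-0.12,0],[-0.049,0.12,-0.067,-0.17,0],[-0.061,0.15,-0.067,-0.21,0],[-0.073,0.18,-0.067,-0.25,0],[-0.085,0.21,-0.067,-0.3,0],[-0.098,0.24,-0.067,-0.34,0],[-0.11,0.27,-0.067,-0.39,0],[-0.122,0.295,-0.067,-0.43,0],[-0.132,0.315,-0.067,-0.46,0],[-0.138,0.328,-0.067,-0.471,0],[-0.141,0.334,-0.067,-0.471,0],[-0.141,0.334,-0.067,-0.471,0],[-0.141,0.334,-0.067,-0.471,0]]' 60; python3 go.py 537.9 -94.7 80 62.1
python3 - <<'E'
from h import *
for n in("top","side"): cv2.imwrite(f"pics/{n}3.png",snap(n)["pixels"][:,:,::-1])
im=cv2.imread("pics/side3.png")[80:220,230:390]; cv2.imwrite("pics/side3c.png",cv2.resize(im,None,fx=5,fy=5,interpolation=cv2.INTER_CUBIC)[:600])
E
```

```text
time: 6.7
tool_pos: [537.7, -94.3, 129.2]
tcp_rot: [-179.9, 0.0, 62.1]
ft_force: [-0.7, 0.3, -1.9]
finger_gap: 30.2
t 6.7 tcp [537.71 -94.33 129.22] [-179.89    0.05   62.08] F [-0.7   0.29 -1.91] M [-0.01  0.04  0.02] gap 30.238789512623722 q [-15.31   3.38 100.49  -0.03  76.24  12.61]
in fixture x,y -0.3656266992071587 -0.7881570327008561 F fix -0.7539293424710988 -0.0668066753688826
shift m [-0.0002, 0.0004, 0.0492] turn rad (tool z) -0.0
```

View pics/side3c.png

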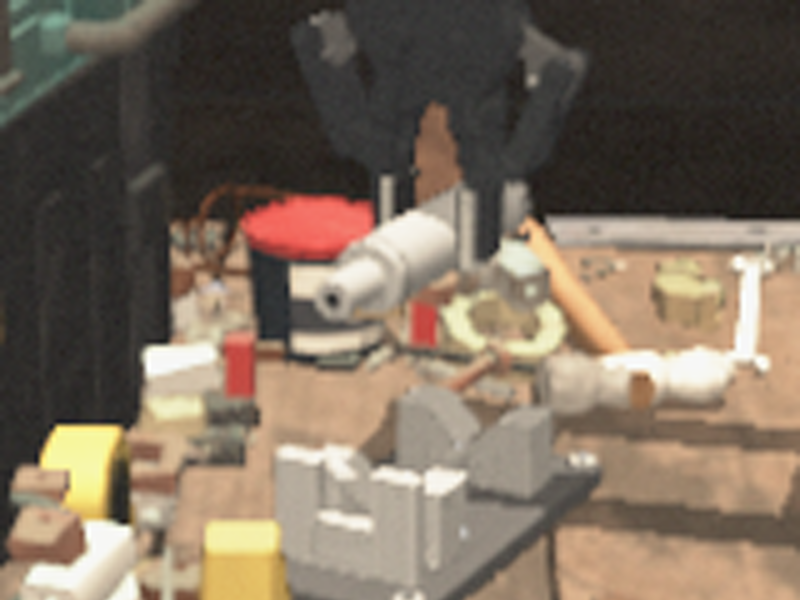

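View pics/top3.png

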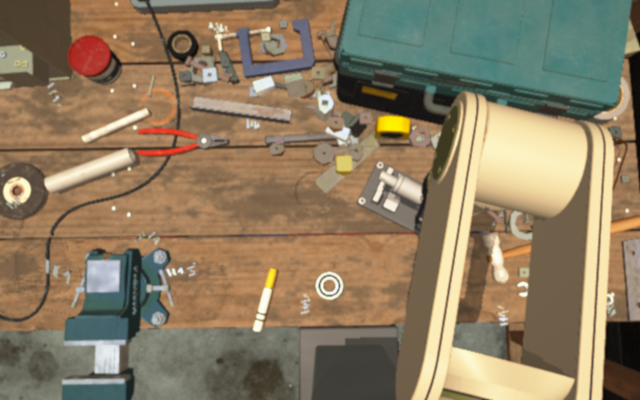

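In the side view the journal points at the notch, with its tip at about (296,140). In the top view the shaft lies over the V line. I'll overlay the predicted pose to check tilt and alignment.

```bash
cat > ov.py <<'E'
from h import *
import sys
tag=sys.argv[1]; dz=float(sys.argv[2])
s0=r.sense(); tp=s0["tool_pos"]; P=[tp[0],tp[1],s0["tcp_rot"][2]-90,tp[2]+dz]
for n,b in(("side",(255,100,380,200)),("top",(345,150,465,245))):
    s=snap(n); k=6; x,y,X,Y=b
    im=cv2.resize(s["pixels"][:,:,::-1],None,fx=k,fy=k,interpolation=cv2.INTER_CUBIC)
    for c in(THICK,JRN):
        q=(proj(s,fx(P,c))+.5)*k
        cv2.polylines(im,[cv2.convexHull(q.astype(np.float32)).astype(np.int32)],True,(0,0,255),1)
    cv2.imwrite(f"pics/{tag}_{n}.png",im[y*k:Y*k,x*k:X*k])
E
python3 ov.py a 12
```

```text
(no output)
```

View pics/a_side.png

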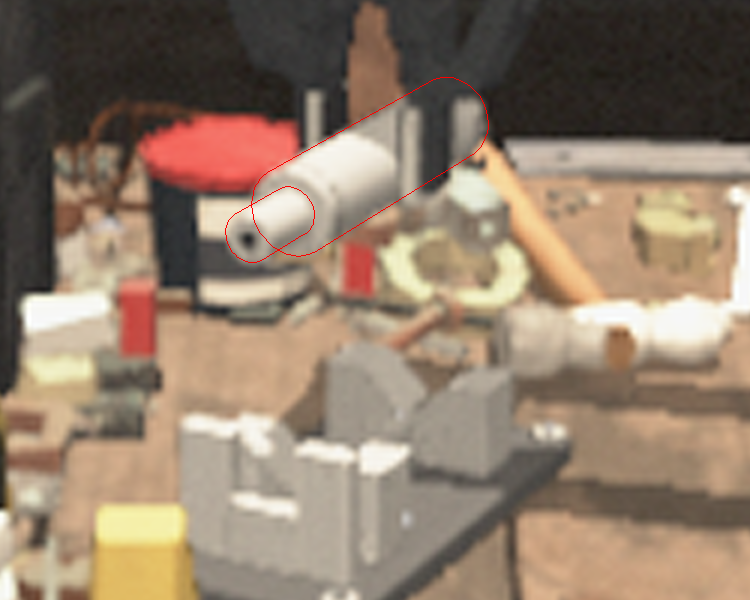

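View pics/a_top.png

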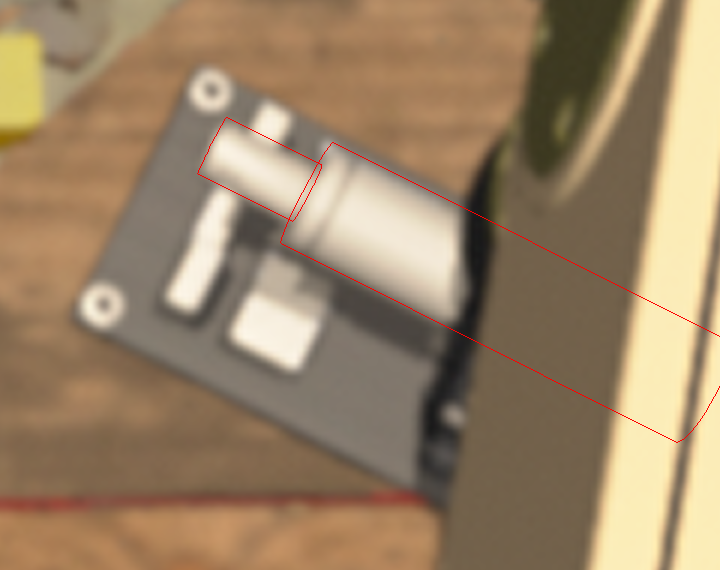

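The overlay fits in both views: the shaft is level and on the V line, with its tip within about 1 mm along the axis. I'll descend.

```bash
python3 -m jog '[[0,0.0004,0.015,0,0],[0,0.0004,0.035,0,0],[0,0.0004,0.055,0,0],[0,0.0004,0.068,0,0],[0,0.0004,0.076,0,0],[0,0.0004,0.079,0,0],[0,0.0004,0.079,0,0],[0,0.0004,0.079,0,0]]' 60; python3 go.py 538.4 -93.8 40 62.1; python3 ov.py b 12
```

```text
time: 7.7
tool_pos: [539.0, -94.6, 51.6]
tcp_rot: [180.0, 0.0, 62.1]
ft_force: [-0.4, 0.4, -2.8]
finger_gap: 30.1
t 7.7 tcp [538.98 -94.6   51.59] [179.97   0.03  62.15] F [-0.39  0.36 -2.8 ] M [-0.03  0.    0.03] gap 30.107256292437302 q [-15.3    8.7  103.55  -0.04  67.72  12.57]
in fixture x,y 0.8899120693463877 -0.43570305378592417 F fix -0.5128343159491044 0.14038453277650353
shift m [0.0004, -0.0009, 0.0116] turn rad (tool z) 0.001
```

View pics/b_side.png

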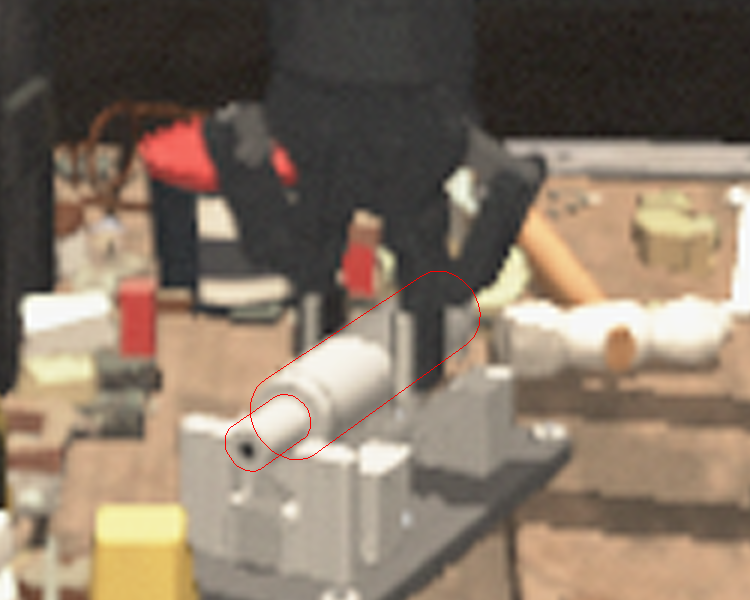

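View pics/b_top.png

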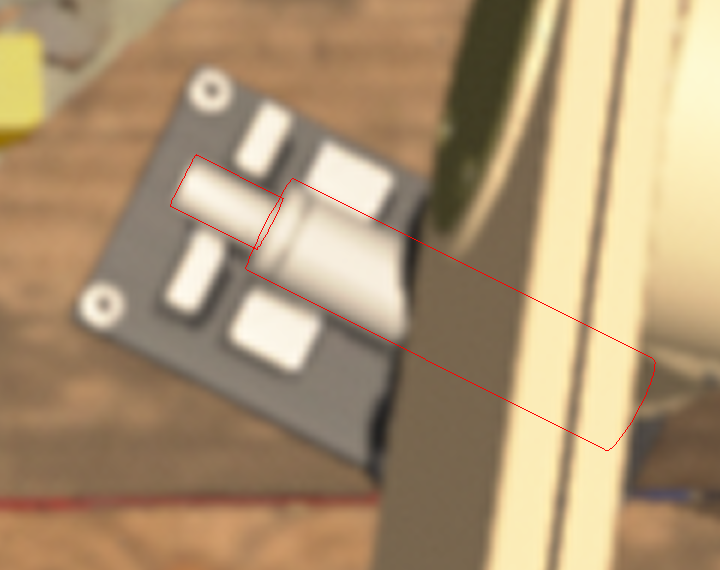

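The journal is centred in the mouth of the notch and the thick part sits over the Vs. I'll lower it slowly until it touches.

```bash
python3 -m jog '[[0.001,-0.0008,0.004,0,0],[0.001,-0.0008,0.007,0,0],[0.001,-0.0008,0.009,0,0],[0.001,-0.0008,0.009,0,0],[0.001,-0.0008,0.009,0,0]]' 60; python3 go.py 538.4 -93.8 40 62.1;  python3 -m jog '[[0,0,0.0005,0,0],[0,0,0.001,0,0],[0,0,0.001,0,0],[0,0,0.001,0,0]]' 60; python3 go.py 538.4 -93.8 40 62.1
```

```text
time: 8.3
tool_pos: [538.7, -93.4, 42.6]
tcp_rot: [180.0, 0.0, 62.1]
ft_force: [0.3, -0.4, -2.3]
finger_gap: 29.7
t 8.3 tcp [538.69 -93.36  42.56] [179.97   0.03  62.14] F [ 0.32 -0.35 -2.32] M [-0.05  0.03 -0.01] gap 29.68908207642649 q [-15.18   9.35 103.88  -0.04  66.74  12.69]
in fixture x,y 0.051543893551873464 0.5238876283418031 F fix 0.4452102694846088 -0.16160587465607082
shift m [-0.0005, -0.0001, 0.0026] turn rad (tool z) 0.001
time: 8.7
tool_pos: [538.7, -93.4, 41.6]
tcp_rot: [180.0, 0.0, 62.1]
ft_force: [0.2, -0.4, -2.4]
finger_gap: 30.0
t 8.7 tcp [538.71 -93.37  41.59] [179.97   0.03  62.14] F [ 0.15 -0.39 -2.4 ] M [-0.   -0.02  0.03] gap 30.03148904084345 q [-15.18   9.43 103.91  -0.04  66.63  12.69]
in fixture x,y 0.07680717370448772 0.527637178659866 F fix 0.31561328624177415 -0.2690940266328172
shift m [-0.0005, -0.0001, 0.0016] turn rad (tool z) 0.001
```

```bash
python3 -m jog '[[0,0,0.0005,0,0],[0,0,0.001,0,0],[0,0,0.001,0,0],[0,0,0.001,0,0]]' 60; python3 go.py 538.4 -93.8 40 62.1;
```

```text
time: 9.1
tool_pos: [539.0, -93.5, 40.9]
tcp_rot: [179.9, 0.0, 62.1]
ft_force: [0.7, -0.6, -0.7]
finger_gap: 30.0
t 9.1 tcp [539.04 -93.48  40.86] [179.93   0.02  62.14] F [ 0.69 -0.58 -0.74] M [ 0.01 -0.18 -0.03] gap 29.958966109676904 q [-15.18   9.51 103.91  -0.04  66.52  12.69]
in fixture x,y 0.4148951358161283 0.5800449908758114 F fix 0.8775496740808176 -0.1924953794834157
shift m [-0.0006, -0.0004, 0.0009] turn rad (tool z) 0.001
```

```bash
python3 -m jog '[[0,0.0003,0.0005,0,0],[0,0.0003,0.001,0,0],[0,0.0003,0.001,0,0],[0,0.0003,0.001,0,0]]' 60; python3 go.py 538.4 -93.8 40 62.1;
```

```text
time: 9.5
tool_pos: [539.6, -93.7, 40.1]
tcp_rot: [179.9, 0.0, 62.1]
ft_force: [0.6, -1.1, 1.5]
finger_gap: 30.2
t 9.5 tcp [539.65 -93.75  40.13] [179.89   0.02  62.14] F [ 0.58 -1.08  1.52] M [-0.1  -0.17 -0.05] gap 30.240214021074596 q [-15.19   9.62 103.87  -0.05  66.4   12.69]
in fixture x,y 1.0757820092681143 0.6314909591937355 F fix 1.0157707195395345 -0.6831456877788304
shift m [-0.0006, -0.0011, 0.0001] turn rad (tool z) 0.001
```

```bash
python3 -m jog '[[0,0.0005,0.0005,0,0],[0,0.0005,0.001,0,0],[0,0.0005,0.001,0,0],[0,0.0005,0.001,0,0]]' 60; python3 go.py 538.4 -93.8 40 62.1;
```

```text
time: 9.9
tool_pos: [539.9, -93.8, 39.9]
tcp_rot: [179.9, 0.0, 62.1]
ft_force: [-4.4, 1.2, 10.0]
finger_gap: 30.5
t 9.9 tcp [539.89 -93.77  39.9 ] [179.93   0.02  62.14] F [-4.43  1.2  10.03] M [ 0.29  0.87 -0.2 ] gap 30.50492109759058 q [-15.19   9.71 103.79  -0.03  66.43  12.69]
in fixture x,y 1.307366821688608 0.7221539667994334 F fix -4.476316487670779 -1.0106581138444952
shift m [-0.0007, -0.0013, -0.0001] turn rad (tool z) 0.001
```

```bash
python3 -m jog '[[0,-0.0001,0.0008,0,0],[0,-0.0001,0.0008,0,0],[0,-0.0001,0.0008,0,0],[0,-0.0001,0.0008,0,0]]' 60; python3 go.py 538.4 -93.8 40 62.1; python3 ov.py c 12; python3 go.py|head -2
```

```text
time: 10.3
tool_pos: [539.8, -93.8, 39.9]
tcp_rot: [179.9, 0.0, 62.1]
ft_force: [-3.4, 0.6, 9.1]
finger_gap: 30.4
t 10.3 tcp [539.83 -93.78  39.87] [179.93   0.02  62.13] F [-3.4   0.58  9.12] M [ 0.06  0.64 -0.12] gap 30.418134389000812 q [-15.19   9.71 103.8   -0.04  66.43  12.7 ]
in fixture x,y 1.2568053813380873 0.6886775212031393 F fix -3.279906068945347 -1.0784439191786377
shift m [-0.0007, -0.0013, -0.0001] turn rad (tool z) 0.0
t 10.4 tcp [539.85 -93.76  39.89] [179.93   0.02  62.13] F [-3.84  0.43  9.11] M [ 0.1   0.66 -0.19] gap 30.181881995196154 q [-15.19   9.71 103.8   -0.04  66.43  12.7 ]
in fixture x,y 1.2640785479416585 0.7174231286181324 F fix -3.59825933011664 -1.4193138189686731
```

View pics/c_side.png

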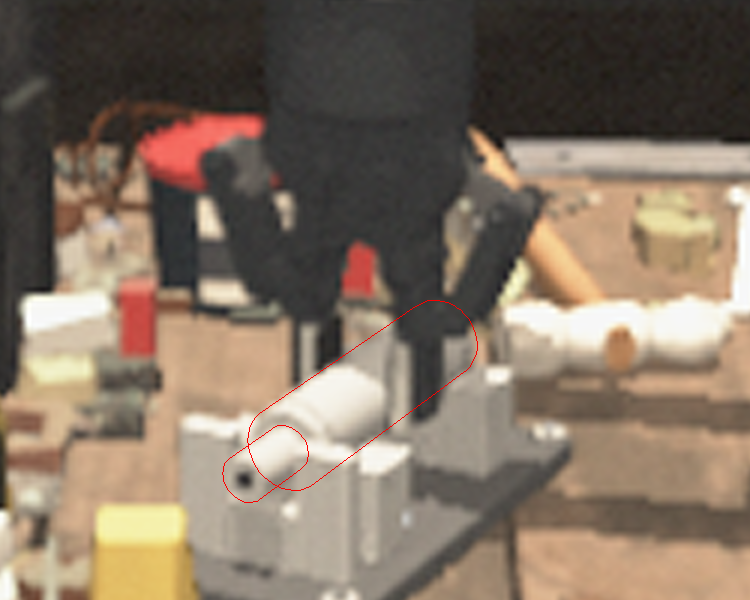

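View pics/c_top.png

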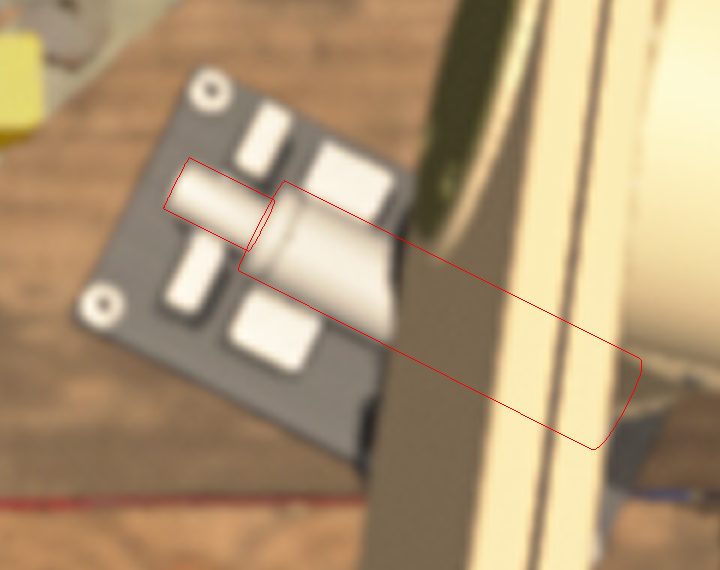

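```bash
python3 -m jog '[[0,-0.0003,0.0009,0,0],[0,-0.0003,0.0009,0,0],[0,-0.0003,0.0009,0,0],[0,-0.0003,0.0009,0,0],[0,-0.0003,0.0009,0,0]]' 60; python3 go.py
```

```text
time: 10.9
tool_pos: [539.9, -93.8, 39.9]
tcp_rot: [179.9, 0.0, 62.1]
ft_force: [-4.4, 0.3, 8.2]
finger_gap: 30.2
t 10.9 tcp [539.86 -93.77  39.9 ] [179.9    0.02  62.12] F [-4.38  0.27  8.15] M [ 0.09  0.49 -0.15] gap 30.151432468456743 q [-15.19   9.69 103.82  -0.04  66.4   12.71]
in fixture x,y 1.273055750670975 0.7073431637590126 F fix -3.998803862075346 -1.8146459003046436
```

```bash
python3 -m jog '[[0,-0.0006,0.001,0,0],[0,-0.001,0.001,0,0],[0,-0.001,0.001,0,0],[0,-0.001,0.001,0,0],[0,-0.001,0.001,0,0]]' 60; python3 go.py
```

```text
time: 11.4
tool_pos: [539.8, -93.8, 39.9]
tcp_rot: [179.8, 0.0, 62.1]
ft_force: [-0.1, -1.1, 6.8]
finger_gap: 29.8
t 11.4 tcp [539.83 -93.76  39.92] [179.8    0.01  62.11] F [-0.15 -1.09  6.82] M [-0.13  0.11 -0.08] gap 29.767944542760123 q [-15.18   9.59 103.93  -0.06  66.28  12.73]
in fixture x,y 1.2477310007618458 0.7040247940664325 F fix 0.379353162552999 -1.028492278168004
```

```bash
python3 -m jog '[[0,-0.001,0.0012,0,0],[0,-0.001,0.0013,0,0],[0,-0.001,0.0013,0,0],[0,-0.001,0.0013,0,0],[0,-0.001,0.0013,0,0]]' 60; python3 go.py
```

```text
time: 11.9
tool_pos: [539.8, -93.8, 39.9]
tcp_rot: [179.7, 0.0, 62.1]
ft_force: [-1.6, -1.6, 7.3]
finger_gap: 30.1
t 11.9 tcp [539.84 -93.76  39.89] [179.69   0.01  62.1 ] F [-1.65 -1.58  7.28] M [-0.12  0.35 -0.22] gap 30.10392082436201 q [-15.16   9.5  104.04  -0.08  66.16  12.76]
in fixture x,y 1.2484540114429739 0.7108900085859973 F fix -0.7163613448674575 -2.1671803356984025
```

```bash
python3 -m jog '[[0,-0.001,0.0015,0,0],[0,-0.001,0.0018,0,0],[0,-0.001,0.0018,0,0],[0,-0.001,0.0018,0,0],[0,-0.001,0.0018,0,0]]' 60; python3 go.py
```

```text
time: 12.4
tool_pos: [539.9, -93.8, 39.9]
tcp_rot: [179.6, 0.0, 62.1]
ft_force: [-3.7, 0.1, 14.3]
finger_gap: 29.8
t 12.4 tcp [539.88 -93.8   39.85] [179.58   0.    62.09] F [-3.69  0.06 14.31] M [-0.01  0.8  -0.18] gap 29.84998390215974 q [-15.16   9.41 104.14  -0.1   66.04  12.79]
in fixture x,y 1.3020871724100007 0.6940947775139931 F fix -3.2924619642176562 -1.6709328294744077
```

```bash
python3 -m jog '[[0,-0.0014,0.0016,0,0],[0,-0.0014,0.0016,0,0],[0,-0.0014,0.0016,0,0],[0,-0.0014,0.0016,0,0],[0,-0.0014,0.0016,0,0]]' 60; python3 go.py
```

```text
time: 12.9
tool_pos: [539.9, -93.8, 39.9]
tcp_rot: [179.4, -0.0, 62.1]
ft_force: [-2.1, -1.3, 10.3]
finger_gap: 30.1
t 12.9 tcp [539.92 -93.78  39.88] [179.43  -0.01  62.08] F [-2.06 -1.25 10.27] M [-0.13  0.32 -0.11] gap 30.096717701498346 q [-15.14   9.27 104.29  -0.13  65.87  12.83]
in fixture x,y 1.327953094156324 0.7306297076133207 F fix -1.2307393800229218 -2.06798394238916
```

```bash
python3 ov.py d 12.1; for i in 1 2 3; do python3 - <<'E'
from bench import r
import cv2
s=r.snapshot("top"); cv2.imwrite("pics/top_end.png",s["pixels"][:,:,::-1])
s=r.sense(); print(s["time"],s["ft_force"].round(2),s["wrist_torque"].round(2),s["tool_pos"].round(2))
E
done
python3 - <<'E'
import cv2,numpy as np
a=cv2.imread("pics/top0.png");b=cv2.imread("pics/top_end.png")
for n,(x,y,X,Y) in dict(chisel=(250,262,282,335),bearing=(312,270,348,302),measure=(370,108,415,142)).items(): print(n,np.abs(a[y:Y,x:X].astype(int)-b[y:Y,x:X]).mean().round(2))
E
```

```text
13.05 [-0.82 -1.04 10.21] [-0.19  0.28 -0.14] [539.89 -93.79  39.89]
13.1 [-1.54 -1.95  9.86] [-0.18  0.26 -0.12] [539.89 -93.76  39.88]
13.15 [-1.16 -1.28 10.05] [-0.16  0.31 -0.16] [539.92 -93.76  39.9 ]
chisel 19.53
bearing 19.41
measure 11.43
```

View pics/d_side.png

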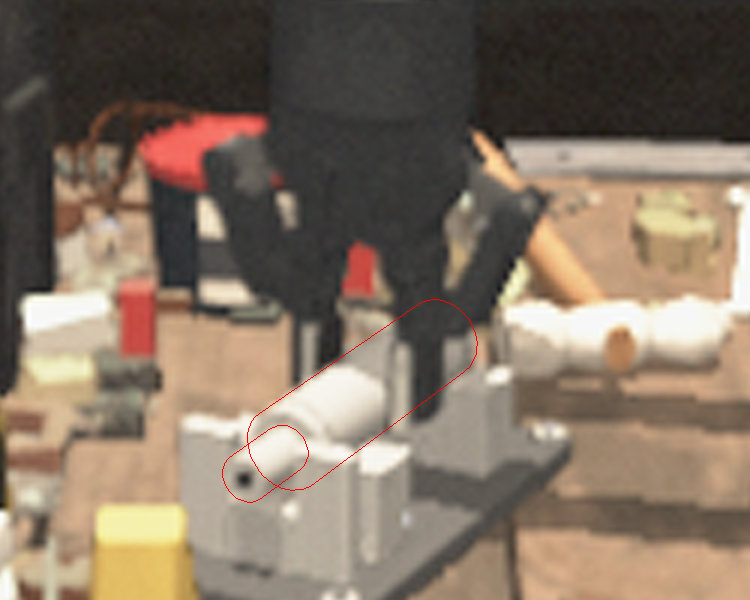

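View pics/d_top.png

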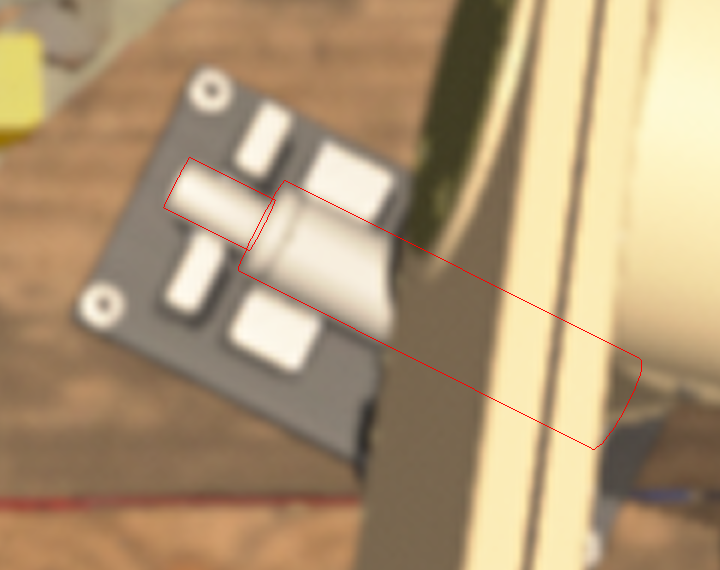

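The side view shows the shaft level, with the journal down in the notch. The top view shows the shoulder a few mm clear of the end plate. The pixel differences for the bystanders are larger than I expected, so I'll look at them.

```bash
python3 - <<'E'
import cv2,numpy as np
a=cv2.imread("pics/top0.png");b=cv2.imread("pics/top_end.png")
c=lambda i:cv2.resize(np.hstack([i[255:340,245:355],i[100:185,330:440]]),None,fx=3,fy=3)
cv2.imwrite("pics/cmp.png",np.vstack([c(a),c(b)]))
E
```

```text
(no output)
```

View pics/cmp.png

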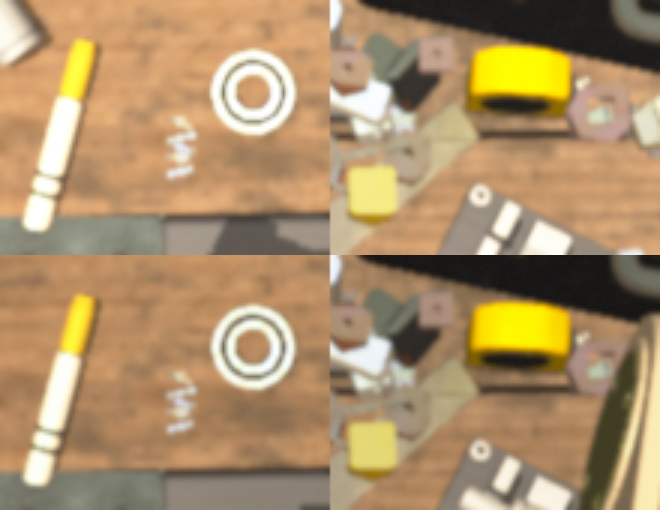

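The chisel, bearing and tape measure are in the same places before and after; only the brightness changed. The push is steady at about 10 N, so I'm handing in.

```bash
python3 - <<'E'
from bench import r
print(r.hand_in()); s=r.sense(); print(s["time"],s["ft_force"].round(2))
E
```

```text
the job is handed in; nothing more can be done
None
the job is handed in; nothing more can be done
```

The shaft is lying in both Vs with its journal in the end-plate notch. I handed in at about 13 s with the fingers still gripping it and pressing it down.

**How it was done:** I gripped the shaft at mid-length with 60 N, carried it over the fixture and lowered it until it touched. I then balanced the sideways force while pressing, and never let go.

**Last checks before hand-in:**
- **Push:** steady at 9.9–10.2 N down, with only 1–2 N sideways, so both flanks should be loaded. This is inferred from the wrist force; I could not see the contact lines.
- **Force during pressing:** it varied between about 7 and 14 N while I tuned it, but the push was never released.
- **Seating:** the shaft axis is about 52 mm up, at about the middle of its allowed range along the Vs. The overlays in both views matched, except where the arm hid the far V-block from the top camera.
- **Bystanders:** the bearing, tape measure and chisel look unmoved in the top view. An automatic pixel comparison showed a difference, but by eye it was only brightness and the arm in view.

**Disagreements:**
- The shaft settled about 1.3 mm to the +x side of where the cameras put the V centre, which is within the 2 mm calibration error.
- The tool ended tilted about 0.6° about the shaft's own axis, which does not affect the seating.
- The finger gap read about 30 mm on the 32 mm shaft.

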